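Find a display lamp's balance point and hang it level

TASK

Hang the cordless lamp bar level from the hook of the steel counter stand. To find where its sliding hanger belongs, slide the lamp a little at a time out over the marble slab's right-hand edge until, left alone, it just tips, and with the lamp lying there set the hanger exactly over that edge; then lift the lamp by the hanger and hang the hanger's eye on the hook. Handle it lightly, without shoving it or pressing it onto the stone, and leave the other things where they are.

Things in the scene. Friction and masses are not known exactly. Their poses are not given: they have to be found in the camera images.
- lamp: cordless LED lamp bar: aluminium profile 440 mm long, 28 wide, 24 high, white diffuser below, black end caps. Origin: centre of its underside; y along its length to the tail, z up. Starts flat on the slab, nose over the slab's right-hand edge. Battery and driver are hidden inside: it weighs 0.48 to 0.90 kg and its balance point lies anywhere within 60 mm of mid-length, to either end
- lamp_nose (a point): centre of the lamp's nose end face, the end that overhangs the slab's right-hand edge, 220 mm from its middle, 12 mm above its underside. When the lamp tips, the nose drops to the counter, 30 mm below the slab's top
- lamp_tail (a point): centre of the lamp's tail end face, the end lying on the slab, 220 mm from its middle, 12 mm above its underside. A finger pushing here slides the lamp, but by friction it also holds the tail down: whether the lamp tips shows only when it is let go. Tipped, the tail has risen by 18 to 52 mm
- hanger (a joint): where the sliding hanger stands along the lamp, m from mid-length, positive towards the tail; it starts 100 to 145 mm tailwards. It slides in the slot in the lamp's top with about 1.5 N of friction (the lamp on the stone has 2.7 N or more), 180 mm either way, and stays where it is left, but a heavy lamp held by it at more than 0.15 rad slides through. It weighs 15 g. Grip it with 10 to 20 N
- hanger_foot (a point): centre of the hanger's foot, on the lamp's top face. The hanger is a dark runner 40 mm long (along the lamp), 28 wide, 10 high, with an upright steel eye plate 40 mm wide along the lamp, 8 thick, its top 90 mm above the lamp's top. Grasp the plate across its 40 mm width, one finger on the nose side and one on the tail side
- hanger_eye (a point): apex of the eye plate's window, 74 mm above the lamp's top face. The window is open across the lamp, 28 mm wide, from 35 to 74 mm above the lamp's top; its top is a gable that settles on the hook's arm. The lamp hangs level if the hanger stands at the balance point; 8 mm off tilts it by about 0.1 rad
- slab: marble slab 300 x 360 x 30 mm, fixed on the counter; origin at the centre of its underside, x away from the robot, y to the left
- slab_edge (a point): middle of the slab's right-hand (-y) upper edge, 180 mm from the slab's centre, 30 mm up: the straight edge to tip the lamp over, running along the slab's x
- stand: fixed steel counter stand behind the slab: base 120 x 150 mm, a post, and a round arm 8 mm thick reaching from the post in the stand's -x (towards the robot) at 163 mm height, ending in a hook tip turned up; origin under the post, x away from the robot
- hook_seat (a point): axis of the stand's arm where the eye hangs, 135 mm in front of the post, 163 mm up. A lamp hung there has its underside at about 70 mm
- hook_tip (a point): end of the turned-up hook tip, 25 mm in front of the seat and 14 mm above it (its round end rises 4 mm more)
- tart_ring: bystander: steel tart ring, 90 mm across, 20 high, on the slab; origin centre of its underside
- scraper: bystander: bench scraper, steel blade 75 x 110 mm with a wooden bar handle 20 mm thick, flat on the slab; origin centre of its blade's underside
- cup: bystander: white cup, 76 mm across, 85 high
- jar: bystander: glass jar, 76 mm across, 120 high
- screwdriver: bystander: screwdriver lying on the counter
- boards: bystander: stack of six gold cake boards, 150 mm across, 24 high
- card: bystander: small blank slate price card in a wooden foot, 70 mm wide, 55 high

How it is judged (in metres and radians):
On the way, in this order (a step that is already met when the one before it is completed fails the run):
1. the lamp, touched by nothing of the robot, has tipped nose down over the slab's edge (angle between lamp's own y axis and vertical below 1.5108 rad and contact force between each of the arm, the fingers and lamp below 0.05 N and contact force between lamp and slab above 1 N), for 0.2 s.
2. the hanger stands over the slab's edge (within 12 mm) while the lamp lies on the slab (y of hanger_foot in the frame of slab_edge between -0.012 and 0.012 m and contact force between lamp and slab above 1 N), for 0.2 s.
At the end, for the whole second after the job is handed in: The lamp hangs freely by the hanger's eye from the stand's hook (eye within 45 mm of the seat), bearing on it with over 3 N, clear of the slab, both ends over 45 mm above the counter, level along its length within 0.10 rad (about 6 degrees), upright within 0.25 rad, at rest (below 0.05 m/s) (distance between hanger_eye and hook_seat below 0.045 m and contact force between lamp and stand above 3 N and contact force between lamp and slab below 0.05 N and height (world z) of each of lamp_nose, lamp_tail above 0.045 m and angle between lamp's own y axis and vertical between 1.4708 and 1.6708 rad and angle between lamp's own z axis and vertical below 0.25 rad and linear speed of lamp below 0.05 m/s); the robot touches nothing.
It fails at once if the lamp is pushed or gripped with more than 60 N (both fingers together) (contact force between the fingers and lamp above 60 N).
It fails at once if the lamp is pressed or dropped onto the slab with more than 40 N (contact force between lamp and slab above 40 N).
It fails at once if one of the other things (tart ring, scraper, cup, jar, screwdriver, boards, card) is moved by more than 20 mm (distance of any of tart_ring, scraper, cup, jar, screwdriver, boards, card from where it was at the start of the episode above 0.02 m).
It also fails if it takes over 72 s, if anything falls off the work surface, if the arm or the gripper's body presses on something with over 40 N, if the wrist force passes 120 N, or if a joint passes its speed limit or range.

ROBOT

A 6-joint arm with a two-finger parallel gripper is mounted at the origin on the work surface. World frame = base frame: x ahead of the robot, y to its left, z up, the work surface at z = 0. Lengths are in m, angles in degrees, forces in N, time in s.
With the tool pointing down it reaches from about 0.25 to 0.725 m from the base axis. Payload 9.7 kg.
Tool frame: the origin (TCP) lies between the finger pads; the fingertips stand 25 mm ahead of it and the grasp point (between the pads) lies 6 mm ahead of it; z points along the fingers, y is the line along which they close (so a half turn about z gives the same grasp; the last joint's range is limited). The gripper opens to 85 mm and grips with 20 to 120 N. Pads are 22 mm wide; open, the fingers measure 114 mm over their backs; the gripper's body (76 mm by 85 mm) begins 54 mm behind the grasp point. The pads swing forward as they close: fully open they stand 13 mm farther back than shut.
Start: joints at [-71.448, 4.979, 10.078, 95.1, 0, 90], TCP at [0.175, -0.521, 0.256] pointing down, gripper open.
Joint ranges: [-179.16, 179.16], [-48.56, 103.87], [-65.8, 70.77], [-126.05, 130.52], [-82.76, 87.17], [-180, 180]. Speed limits (degrees/s): [127.2, 127.2, 147.25, 180, 180, 180].

INTERFACE

Orientations are given as [roll, pitch, yaw] about the fixed x, y, z axes, in that order (R = Rz(yaw) Ry(pitch) Rx(roll)).
In Python, from workcell import bot gives the robot as it stands. The module is installed in compiled form; this text tells all that it offers.
- The arm moves only by the shell command python3 -m pendant 'ROWS' [FORCE]. ROWS is rows parted by semicolons, their numbers by spaces, 1 to 5 of them, each of 5 numbers: dx, dy, dz in m, then a turn about the tool's z in degrees, then the finger opening in m; each row is the pose to reach, as a shift and turn from the pose commanded when the command began, along the tool's axes at that moment; what a row does not reach only later rows make up. A row lasts 1/12 s, in which the tool goes at most 0.0417 m and 7.16 degrees, less where a joint would pass 70% of its speed; a pose out of reach is approached as far as the arm can. The fingers move at their own pace and stop on an object; FORCE is the grip in N (left out, the last holds). Time passes only in rows, so rows that do not move let the fingers close. It prints the time, the measured TCP pose, the force, the opening and the grip force at its end.
- bot.get_obs(): the state, without advancing time (a new reading comes with each control period).
- bot.camera(name): name is "scene" or "top" or "wrist"; returns the picture (400x640x3 uint8, blue, green, red); there is no depth.
- bot.camera_info(name): a dict with "mtx" (3x3 intrinsics, pixels), "k1" (the pictures are not rectified: a ray, as slopes to the right and down, at radius r is drawn at 1 + k1 r^2 times it, then the intrinsics apply), "extrinsics" (4x4, takes a point from camera to world coordinates). Camera axes: x right, y down, z forward; pixel columns grow to the right and rows downward; lengths in m; the calibration is good to about 2 mm. A picture is of the moment at which its call begins: read the wrist's pose just before it. camera_info takes no time and is no camera call; for the wrist camera it gives the pose at the moment of the call.
- bot.job_done(): hands the job in; it is judged then, once.
The state is a dict: "time": time; "q": joint angles; "qd": joint speeds; "joint_efforts": joint torques, N m; "ee_pos": TCP position; "tcp_rot": TCP orientation; "wrist_force": force on the tool from outside, world axes, zero at the start; "torque": the same for the moment, N m; "opening": finger opening in m; "grasp_force": force on a finger pad.
Only numpy, scipy, OpenCV 4.12 (cv2) and the standard library are available. Lean on these libraries where they do the work, as an engineer would, in place of code of your own. Each camera call takes 0.05 s, during which the arm holds its last target. There are 200 camera calls.

## Working session

There is one attempt and no reset: what is moved stays moved. The work goes in short steps, Python scripts to look and compute and a shell command to move; the robot and the scene stay as the last step left them, time stands still between calls to the robot, and variables do not carry over. Pictures are saved under pics/ and viewed, at most 10 in all, crops included, and the job is handed in when it is done.

```bash
mkdir -p pics; ls; python3 - <<'E'
from workcell import bot
import cv2
o=bot.get_obs();print(o)
for n in("top","scene"):
    i=bot.camera_info(n);print(n,i)
    cv2.imwrite(f"pics/{n}0.png",bot.camera(n))
E
```

```text
pics
{'time': 0.0, 'q': array([-7.14472038e+01,  5.01078143e+00,  1.00348885e+01,  9.50960887e+01,
        2.67185513e-04,  9.00000408e+01]), 'qd': array([-0.07051432, -0.06433394,  0.02439547, -0.07699168,  0.12095307,
        0.09239952]), 'joint_efforts': array([ 2.94137899e-03, -5.20390785e+01,  4.64808333e+01,  1.62711809e-02,
        3.01927366e-05,  1.83520228e-05]), 'ee_pos': array([ 0.17494524, -0.52125565,  0.25558996]), 'tcp_rot': array([-1.79928018e+02, -2.67134047e-04,  1.85527550e+01]), 'wrist_force': array([-0.56546245,  0.09103694,  0.11628868]), 'torque': array([-0.01170616,  0.01970471, -0.03849195]), 'grasp_force': 0.0, 'opening': 0.08516303439645095}
top {'mtx': array([[366.89318903,   0.        , 318.03337571],
       [  0.        , 366.89318903, 205.72138819],
       [  0.        ,   0.        ,   1.        ]]), 'k1': 0.0054304517006423325, 'extrinsics': array([[-0.01230175, -0.99525914,  0.09647755,  0.45072888],
       [-0.99990469,  0.01284881,  0.00505111,  0.02476617],
       [-0.00626679, -0.09640621, -0.99532234,  1.39380201],
       [ 0.        ,  0.        ,  0.        ,  1.        ]])}
scene {'mtx': array([[376.88673961,   0.        , 329.15861453],
       [  0.        , 376.88673961, 199.12927496],
       [  0.        ,   0.        ,   1.        ]]), 'k1': -0.07527492524162806, 'extrinsics': array([[-0.34697003,  0.59609798, -0.72407113,  1.41599431],
       [ 0.93761132,  0.23881388, -0.25269141,  0.34009877],
       [ 0.0222894 , -0.76657363, -0.64176947,  0.88608429],
       [ 0.        ,  0.        ,  0.        ,  1.        ]])}
```

```bash
python3 - <<'E'
import cv2
t=cv2.imread("pics/top0.png");s=cv2.imread("pics/scene0.png")
cv2.imwrite("pics/t1.png",cv2.resize(t[60:320,150:497],None,fx=2.3,fy=2.3,interpolation=cv2.INTER_CUBIC))
cv2.imwrite("pics/s1.png",cv2.resize(s,(800,500)))
E
```

```text
(no output)
```

View pics/t1.png

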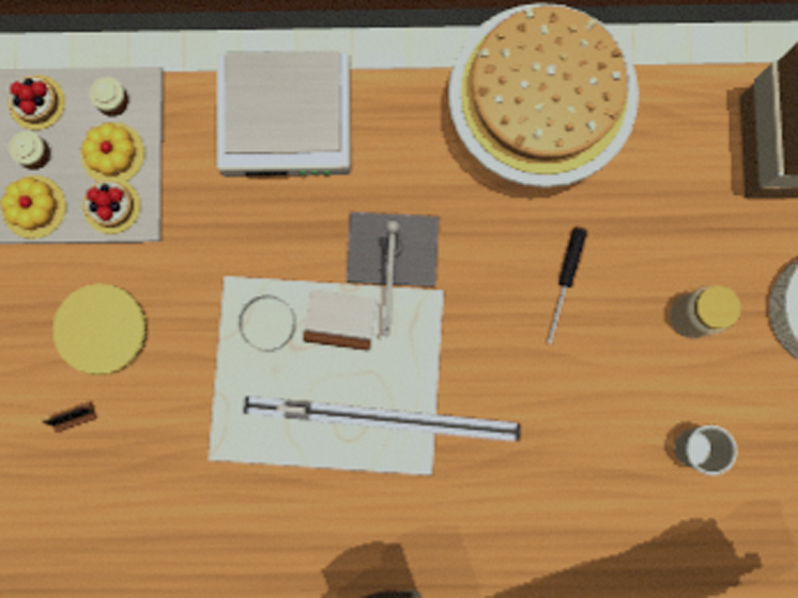

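View pics/s1.png

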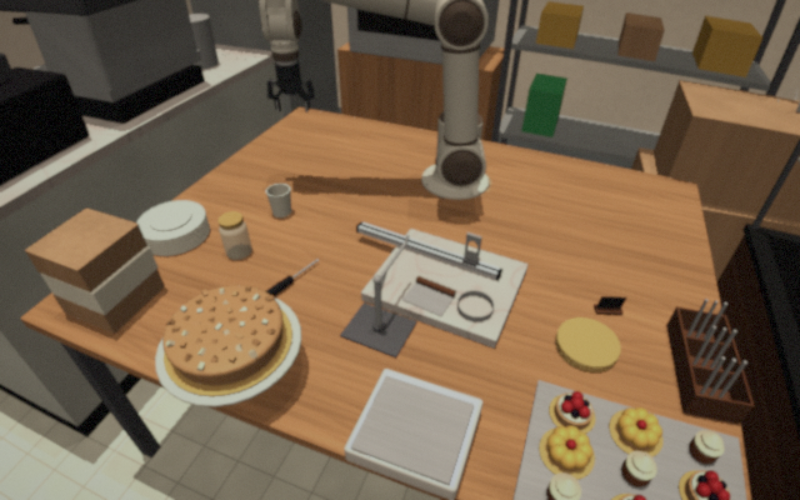

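The top view shows the lamp from its tail (crop 245,405) to its nose (519,431), with the hanger at about (297,410). The slab corners are at (224,277), (442,290), (433,473) and (209,460). The stand's arm runs from (392,230) to (384,335). The scene view agrees with this and shows the upright eye plate near (472,248).

```bash
cat > h.py <<'E'
import numpy as np, cv2
from workcell import bot
def ray(info,uv):
    K=info["mtx"];k=info["k1"];E=info["extrinsics"]
    d=np.array([(uv[0]-K[0,2])/K[0,0],(uv[1]-K[1,2])/K[1,1]]);s=d.copy()
    for _ in range(20): s=d/(1+k*(s@s))
    v=E[:3,:3]@np.array([s[0],s[1],1.]);return E[:3,3],v/np.linalg.norm(v)
def plane(info,uv,z):
    c,v=ray(info,uv);return c+v*(z-c[2])/v[2]
def tri(i1,u1,i2,u2):
    c1,v1=ray(i1,u1);c2,v2=ray(i2,u2)
    t=np.linalg.lstsq(np.c_[v1,-v2],c2-c1,rcond=None)[0]
    a,b=c1+v1*t[0],c2+v2*t[1];return (a+b)/2,np.linalg.norm(a-b)
def proj(info,p):
    E=info["extrinsics"];q=E[:3,:3].T@(np.asarray(p)-E[:3,3]);s=q[:2]/q[2];s=s*(1+info["k1"]*(s@s))
    return s*info["mtx"][0,0]+info["mtx"][:2,2]
E
python3 - <<'E'
from h import *
np.set_printoptions(precision=4,suppress=True)
T=bot.camera_info("top");S=bot.camera_info("scene")
t=lambda x,y:(150+x/2.3,60+y/2.3); s=lambda x,y:(x*.8,y*.8)
for n,p,z in [("slab",(224,277),.03),("slab",(442,290),.03),("slab",(433,473),.03),("slab",(209,460),.03),("tail",(245,405),.054),("nose",(519,431),.054),("hang",(297,408),.12),("tip",(384,336),.175),("post",(392,228),.165)]:
    print(n,plane(T,t(*p),z))
print("tip",tri(T,t(384,336),S,s(379,277)))
print("plate top",tri(T,t(300,404),S,s(472,235)))
print("slab corner",tri(T,t(224,277),S,s(496,338)))
E
```

```text
slab [0.682  0.2964 0.03  ]
slab [ 0.6558 -0.0598  0.03  ]
slab [ 0.3607 -0.0399  0.03  ]
slab [0.3856 0.3185 0.03  ]
tail [0.4724 0.257  0.054 ]
nose [ 0.4262 -0.1754  0.054 ]
hang [0.4658 0.1672 0.12  ]
tip [0.5677 0.0346 0.175 ]
post [0.7292 0.0209 0.165 ]
tip (array([0.5937, 0.0035, 0.0466]), np.float64(0.06982127610133367))
plate top (array([0.4698, 0.1664, 0.1427]), np.float64(0.012630830456258426))
slab corner (array([0.6815, 0.2973, 0.031 ]), np.float64(0.0023861808148832033))
```

```bash
R='x'
python3 -m pendant '0 0 0 -7.1 0.03;0 0 0 -14.2 0.03;0 0 0 -21.3 0;0 0 0 -28.4 0;0 0 0 -35.5 0' 20
python3 -m pendant '0 0 0 -7.1 0;0 0 0 -14.2 0;0 0 0 -21.3 0;0 0 0 -28.4 0;0 0 0 -35.5 0'
python3 -m pendant '0 0 0 -7.1 0;0 0 0 -14.2 0;0 0 0 -21.3 0;0 0 0 -28.4 0;0 0 0 -35.5 0'
python3 -m pendant '0 0 0 -7.1 0;0 0 0 -14.2 0;0 0 0 -21.3 0;0 0 0 -28.4 0;0 0 0 -35.5 0'
python3 -m pendant '0 0 0 -7 0;0 0 0 -13.3 0;0 0 0 -13.3 0'
python3 - <<'E'
from h import *
np.set_printoptions(precision=4,suppress=True)
o=bot.get_obs();print(o["q"],o["tcp_rot"])
i=bot.camera_info("wrist");print(i["extrinsics"],i["mtx"],i["k1"], o["ee_pos"])
E
```

```text
time: 0.52
ee_pos: [0.1749, -0.5213, 0.2559]
tcp_rot: [-180.0, -0.0, 54.4]
wrist_force: [-0.4, -0.4, 1.1]
opening: 0.0254
grasp_force: 0.0
time: 0.93
ee_pos: [0.1749, -0.5213, 0.2559]
tcp_rot: [-180.0, -0.0, 89.9]
wrist_force: [-0.1, -0.6, 0.4]
opening: 0.0003
grasp_force: 0.0
time: 1.35
ee_pos: [0.175, -0.5213, 0.2558]
tcp_rot: [180.0, -0.0, 125.4]
wrist_force: [-0.3, 0.1, 0.1]
opening: -0.0
grasp_force: 0.0
time: 1.77
ee_pos: [0.175, -0.5213, 0.2558]
tcp_rot: [180.0, -0.0, 160.9]
wrist_force: [0.3, 0.5, -0.1]
opening: 0.0001
grasp_force: 0.0
time: 2.02
ee_pos: [0.1749, -0.5213, 0.2559]
tcp_rot: [180.0, -0.0, 174.1]
wrist_force: [0.4, -0.5, 0.3]
opening: 0.0
grasp_force: 0.0
[-71.4478   4.9967  10.0529  95.1005  -0.0009 -65.5844] [179.96    -0.0191 174.1366]
[[ 0.101   0.9493  0.2976  0.0984]
 [ 0.9949 -0.0965 -0.0299 -0.5139]
 [ 0.0003  0.2991 -0.9542  0.3739]
 [ 0.      0.      0.      1.    ]] [[300.789    0.     321.7049]
 [  0.     300.789  201.086 ]
 [  0.       0.       1.    ]] -0.0387362147895029 [ 0.1749 -0.5213  0.2559]
```

```bash

python3 -m pendant '-.014 .038 0 0 0;-.028 .076 0 0 0;-.042 .113 0 0 0;-.056 .151 0 0 0;-.07 .188 0 0 0' >/dev/null
python3 -m pendant '-.014 .038 0 0 0;-.028 .076 0 0 0;-.042 .113 0 0 0;-.056 .151 0 0 0;-.07 .188 0 0 0' >/dev/null
python3 -m pendant '-.014 .038 0 0 0;-.028 .076 0 0 0;-.042 .113 0 0 0;-.056 .151 0 0 0;-.07 .188 0 0 0'
python3 -m pendant '0 0 0 0 0;0 0 0 0 0'
python3 - <<'E'
from h import *
import json
i=bot.camera_info("wrist");im=bot.camera("wrist");cv2.imwrite("pics/w1.png",im);np.savez("w1.npz",**i)
E
python3 -m pendant '.004 .04 0 0 0;.008 .08 0 0 0;.012 .12 0 0 0;.016 .16 0 0 0;.02 .2 0 0 0' >/dev/null
python3 -m pendant '0 .02 0 0 0;0 .02 0 0 0;0 .02 0 0 0'
python3 - <<'E'
from h import *
i=bot.camera_info("wrist");im=bot.camera("wrist");cv2.imwrite("pics/w2.png",im);np.savez("w2.npz",**i)
a=cv2.imread("pics/w1.png");cv2.imwrite("pics/w12.png",cv2.resize(np.vstack([a,im]),(480,600)))
E
```

```text
time: 3.27
ee_pos: [0.4445, 0.0191, 0.2563]
tcp_rot: [180.0, 0.0, 173.6]
wrist_force: [0.4, -0.8, 0.3]
opening: 0.0001
grasp_force: 0.0
time: 3.43
ee_pos: [0.4444, 0.0186, 0.2557]
tcp_rot: [-180.0, -0.1, 173.9]
wrist_force: [-0.6, 0.4, 0.1]
opening: 0.0
grasp_force: 0.0
time: 4.15
ee_pos: [0.4479, 0.2371, 0.2561]
tcp_rot: [-180.0, -0.0, 173.8]
wrist_force: [-0.1, -0.1, -0.4]
opening: 0.0001
grasp_force: 0.0
```

View pics/w1.png

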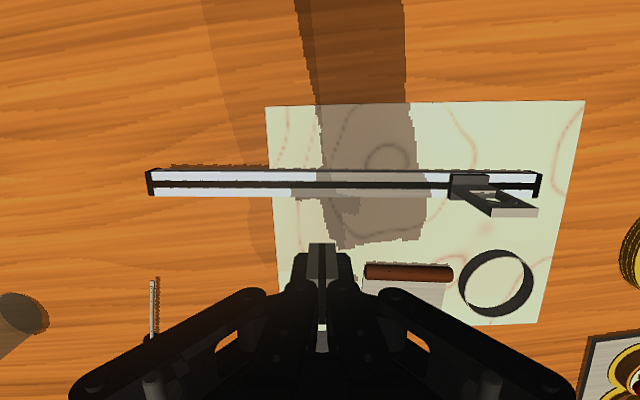

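View pics/w2.png

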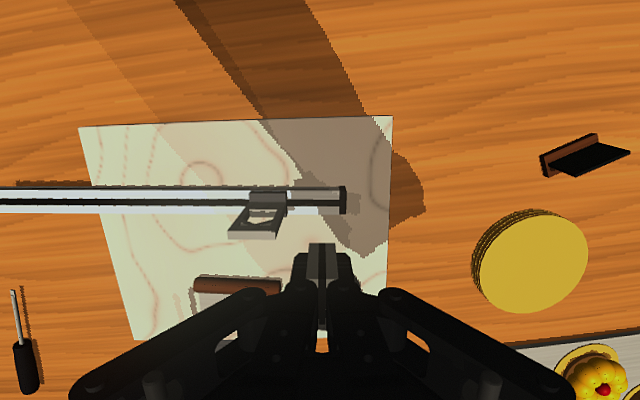

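Both wrist views show the lamp, the hanger and the slab edge clearly:

| Feature | w1 | w2 |
|---|---|---|
| Tail end | (541,174)–(538,199) | (344,186)–(344,213) |
| Near corner of slab edge | (264,107) | (79,130) |
| Plate top edge | (497,216)–(537,215) | (228,237)–(277,238) |

```bash
python3 - <<'E'
from h import *
np.set_printoptions(precision=4,suppress=True)
A=dict(np.load("w1.npz"));B=dict(np.load("w2.npz"));A["k1"]=float(A["k1"]);B["k1"]=float(B["k1"])
for n,a,b in [("tail nearx",(541,174),(345,186)),("tail farx",(538,199),(345,214)),("slab cornerR",(264,107),(79,129)),("slab cornerL",(584,100),(393,116)),("plate nose",(497,216),(228,237)),("plate tail",(537,215),(277,238))]:
    p,e=tri(A,a,B,b);print(n,p,e, plane(A,a,.054 if n[0]=='t' else .03),plane(B,b,.054 if n[0]=='t' else .03))
print("nose",plane(A,(148,169),.054),plane(A,(150,195),.054))
print("edge far A",plane(A,(279,290),.03),"B",plane(B,(134,338),.03),plane(A,(272,200),.03))
print("runner foot",plane(A,(449,198),.054),plane(B,(287,211),.054))
E
```

```text
tail nearx [0.4597 0.2613 0.052 ] 0.004854131569123185 [0.4616 0.2602 0.054 ] [0.4566 0.2613 0.054 ]
tail farx [0.4892 0.2585 0.0558] 0.001345407560361352 [0.4906 0.26   0.054 ] [0.4892 0.2586 0.054 ]
slab cornerR [ 0.3616 -0.0373  0.0264] 0.0019569780090286865 [ 0.3607 -0.0366  0.03  ] [ 0.3627 -0.0344  0.03  ]
slab cornerL [0.3886 0.3231 0.0257] 0.0012352177858036752 [0.3877 0.3195 0.03  ] [0.389  0.3222 0.03  ]
plate nose [0.4645 0.1577 0.1493] 0.001106144156274727 [0.5166 0.2277 0.03  ] [0.5129 0.1115 0.03  ]
plate tail [0.4714 0.1962 0.1424] 0.0009831590256332951 [0.5208 0.2786 0.03  ] [0.5207 0.1725 0.03  ]
nose [ 0.4109 -0.1692  0.054 ] [ 0.44  -0.175  0.054]
edge far A [ 0.5916 -0.0544  0.03  ] B [ 0.6551 -0.0578  0.03  ] [ 0.4672 -0.0441  0.03  ]
runner foot [0.4787 0.1576 0.054 ] [0.4786 0.1938 0.054 ]
```

```bash

python3 -m pendant '-.012 .03 .02 0 0;-.0255 .061 .04 0 0;-.0255 .061 .08 0 0;-.0255 .061 .12 0 0;-.0255 .061 .15 0 0' >/dev/null
python3 -m pendant '0 0 .03 0 0;0 0 .044 0 0;0 0 .044 0 0'
python3 - <<'E'
from h import *
i=bot.camera_info("wrist");im=bot.camera("wrist");cv2.imwrite("pics/w3.png",im);np.savez("w3.npz",**i)
E
```

```text
time: 4.87
ee_pos: [0.4785, 0.2924, 0.0588]
tcp_rot: [-179.8, -0.3, 173.7]
wrist_force: [1.3, 0.1, 0.3]
opening: 0.0001
grasp_force: 0.0
```

View pics/w3.png

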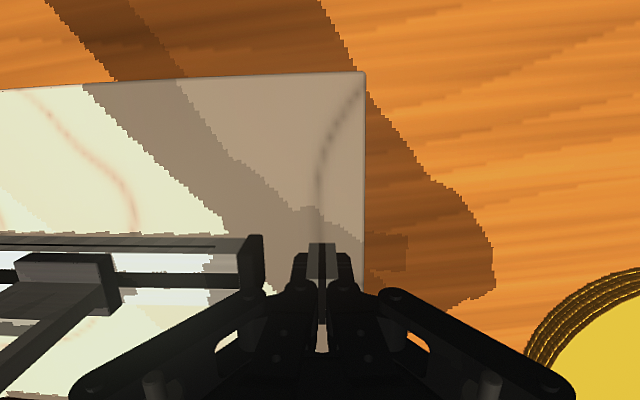

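The closed fingers stand just behind the tail end face: the tail cap's right side is at x≈262 and the fingertips are at (322,245). I'll push gently and measure.

```bash

python3 -m pendant '0 -.013 -.002 0 0;0 -.019 -.002 0 0;0 -.024 -.002 0 0;0 -.029 -.002 0 0;0 -.034 -.002 0 0'
python3 -m pendant '0 0 0 0 0;0 .005 0 0 0;0 .01 0 0 0;0 .01 0 0 0;0 .01 0 0 0'
python3 - <<'E'
from h import *
i=bot.camera_info("wrist");im=bot.camera("wrist");cv2.imwrite("pics/w4.png",im);np.savez("w4.npz",**i)
t=bot.camera("top");cv2.imwrite("pics/t4.png",t)
c=np.hstack([cv2.resize(im[140:400,0:380],None,fx=1.0,fy=1.0),cv2.resize(t[190:276,240:380],(420,260))])
cv2.imwrite("pics/c4.png",c)
E
```

```text
time: 5.33
ee_pos: [0.4773, 0.2625, 0.0665]
tcp_rot: [179.8, 0.2, 173.8]
wrist_force: [1.0, 7.8, 3.0]
opening: -0.0002
grasp_force: 3.6
time: 5.75
ee_pos: [0.477, 0.272, 0.064]
tcp_rot: [-180.0, -0.0, 173.9]
wrist_force: [0.4, 0.6, -0.2]
opening: -0.0002
grasp_force: 0.0
```

View pics/c4.png

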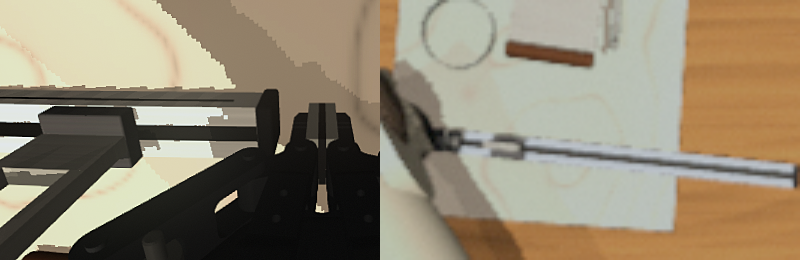

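```bash
cat > look.py <<'E'
from h import *
import sys
im=bot.camera("wrist");r=cv2.imread("pics/w4.png")
T=r[218:262,236:288];m=cv2.matchTemplate(im[150:340,150:340],T,cv2.TM_CCOEFF_NORMED)
_,s,_,l=cv2.minMaxLoc(m);d=np.array(l)+150-[236,218];o=bot.get_obs()
cv2.imwrite("pics/last.png",im)
print("%.2f"%o["time"],o["ee_pos"].round(4),"shift",d,"score %.2f"%s)
sys.exit(0 if s>.75 and abs(d).max()<8 else 1)
E
python3 look.py
python3 - <<'E'
from h import *
for n,u in [("w3",[(262,236)]),("w4",[(277,229)])]:
    A=dict(np.load(n+".npz"));A["k1"]=float(A["k1"])
    for p in u: print(n,plane(A,p,.054).round(4))
T=bot.camera_info("top")
g=lambda x,y:(240+(x-380)/3,190+y*86/260)
print(plane(T,g(798,176),.054).round(4),plane(T,g(455,140),.054).round(4))
E
```

```text
5.90 [0.477  0.2718 0.064 ] shift [0 0] score 0.99
w3 [0.4536 0.268  0.054 ]
w4 [0.4516 0.2537 0.054 ]
[ 0.423  -0.1886  0.054 ] [0.4712 0.2261 0.054 ]
```

```bash

python3 -m pendant '0 -.008 0 0 0;0 -.012 0 0 0;0 -.016 0 0 0;0 -.022 0 0 0;0 -.022 0 0 0' && python3 -m pendant '0 .01 0 0 0;0 .01 0 0 0;0 .01 0 0 0;0 .01 0 0 0;0 .01 0 0 0' | grep -v rot && python3 look.py &&
python3 -m pendant '0 -.008 0 0 0;0 -.012 0 0 0;0 -.016 0 0 0;0 -.016 0 0 0;0 -.006 0 0 0' | grep wrist && python3 -m pendant '0 0 0 0 0;0 0 0 0 0;0 0 0 0 0;0 0 0 0 0' >/dev/null && python3 look.py &&
python3 -m pendant '0 -.008 0 0 0;0 -.012 0 0 0;0 -.016 0 0 0;0 -.016 0 0 0;0 -.006 0 0 0' | grep wrist && python3 -m pendant '0 0 0 0 0;0 0 0 0 0;0 0 0 0 0;0 0 0 0 0' >/dev/null && python3 look.py
```

```text
time: 6.32
ee_pos: [0.4747, 0.2489, 0.0644]
tcp_rot: [-180.0, 0.0, 173.8]
wrist_force: [0.4, 0.1, -0.9]
opening: 0.0001
grasp_force: 0.0
time: 6.73
ee_pos: [0.4758, 0.2599, 0.0641]
wrist_force: [0.6, 1.0, 0.5]
opening: 0.0001
grasp_force: 0.0
6.78 [0.4758 0.2599 0.0642] shift [-2  0] score 0.97
wrist_force: [-0.1, 0.2, -0.6]
7.58 [0.4752 0.2539 0.0642] shift [-1  0] score 0.97
wrist_force: [-0.2, -0.5, 0.2]
8.38 [0.4746 0.2479 0.0642] shift [-1  1] score 0.96
```

```bash

python3 -m pendant '0 -.008 0 0 0;0 -.012 0 0 0;0 -.016 0 0 0;0 -.016 0 0 0;0 -.006 0 0 0' | grep wrist && python3 -m pendant '0 0 0 0 0;0 0 0 0 0;0 0 0 0 0;0 0 0 0 0' >/dev/null && python3 look.py &&
python3 -m pendant '0 -.008 0 0 0;0 -.012 0 0 0;0 -.016 0 0 0;0 -.016 0 0 0;0 -.006 0 0 0' | grep wrist && python3 -m pendant '0 0 0 0 0;0 0 0 0 0;0 0 0 0 0;0 0 0 0 0' >/dev/null && python3 look.py &&
python3 -m pendant '0 -.008 0 0 0;0 -.012 0 0 0;0 -.016 0 0 0;0 -.016 0 0 0;0 -.006 0 0 0' | grep wrist && python3 -m pendant '0 0 0 0 0;0 0 0 0 0;0 0 0 0 0;0 0 0 0 0' >/dev/null && python3 look.py &&
python3 -m pendant '0 -.008 0 0 0;0 -.012 0 0 0;0 -.016 0 0 0;0 -.016 0 0 0;0 -.006 0 0 0' | grep wrist && python3 -m pendant '0 0 0 0 0;0 0 0 0 0;0 0 0 0 0;0 0 0 0 0' >/dev/null && python3 look.py &&
python3 -m pendant '0 -.008 0 0 0;0 -.012 0 0 0;0 -.016 0 0 0;0 -.016 0 0 0;0 -.006 0 0 0' | grep wrist && python3 -m pendant '0 0 0 0 0;0 0 0 0 0;0 0 0 0 0;0 0 0 0 0' >/dev/null && python3 look.py
```

```text
wrist_force: [1.2, 0.4, -0.0]
9.18 [0.4739 0.2419 0.0642] shift [-1  1] score 0.96
wrist_force: [-0.4, -0.1, 0.3]
9.98 [0.4732 0.236  0.0642] shift [-1  1] score 0.95
wrist_force: [0.3, -0.4, -0.7]
10.78 [0.4726 0.23   0.0642] shift [-1  2] score 0.93
wrist_force: [0.6, -0.3, -0.0]
11.58 [0.4719 0.2241 0.0642] shift [-1  2] score 0.92
wrist_force: [0.2, 0.7, 0.2]
12.38 [0.4713 0.2181 0.0641] shift [-1  2] score 0.91
```

```bash

python3 -m pendant '0 -.008 0 0 0;0 -.012 0 0 0;0 -.015 0 0 0;0 -.015 0 0 0;0 -.005 0 0 0' | grep wrist && python3 -m pendant '0 0 0 0 0;0 0 0 0 0;0 0 0 0 0;0 0 0 0 0' >/dev/null && python3 look.py &&
python3 -m pendant '0 -.008 0 0 0;0 -.012 0 0 0;0 -.015 0 0 0;0 -.015 0 0 0;0 -.005 0 0 0' | grep wrist && python3 -m pendant '0 0 0 0 0;0 0 0 0 0;0 0 0 0 0;0 0 0 0 0' >/dev/null && python3 look.py &&
python3 -m pendant '0 -.008 0 0 0;0 -.012 0 0 0;0 -.015 0 0 0;0 -.015 0 0 0;0 -.005 0 0 0' | grep wrist && python3 -m pendant '0 0 0 0 0;0 0 0 0 0;0 0 0 0 0;0 0 0 0 0' >/dev/null && python3 look.py &&
python3 -m pendant '0 -.008 0 0 0;0 -.012 0 0 0;0 -.015 0 0 0;0 -.015 0 0 0;0 -.005 0 0 0' | grep wrist && python3 -m pendant '0 0 0 0 0;0 0 0 0 0;0 0 0 0 0;0 0 0 0 0' >/dev/null && python3 look.py &&
python3 -m pendant '0 -.008 0 0 0;0 -.012 0 0 0;0 -.015 0 0 0;0 -.015 0 0 0;0 -.005 0 0 0' | grep wrist && python3 -m pendant '0 0 0 0 0;0 0 0 0 0;0 0 0 0 0;0 0 0 0 0' >/dev/null && python3 look.py &&
python3 -m pendant '0 -.008 0 0 0;0 -.012 0 0 0;0 -.015 0 0 0;0 -.015 0 0 0;0 -.005 0 0 0' | grep wrist && python3 -m pendant '0 0 0 0 0;0 0 0 0 0;0 0 0 0 0;0 0 0 0 0' >/dev/null && python3 look.py
```

```text
wrist_force: [0.4, -0.6, 0.6]
13.18 [0.4708 0.2131 0.0642] shift [0 3] score 0.89
wrist_force: [0.6, 0.2, 0.1]
13.98 [0.4703 0.2081 0.0642] shift [0 3] score 0.89
wrist_force: [-0.3, -0.5, 0.5]
14.78 [0.4697 0.2031 0.0642] shift [-2  7] score 0.88
wrist_force: [-0.0, -0.1, 0.3]
15.58 [0.4691 0.1982 0.0641] shift [-15  29] score 0.69
```

```bash
python3 -m pendant '0 .03 0 0 0;0 .03 -.03 0 0;0 .03 -.03 0 0;0 .03 -.03 0 0' ; python3 - <<'E'
from h import *
i=bot.camera_info("wrist");im=bot.camera("wrist");cv2.imwrite("pics/w5.png",im);np.savez("w5.npz",**i)
s=bot.camera("scene");cv2.imwrite("pics/s5.png",s)
c=np.vstack([im[100:400,0:400],cv2.resize(s[165:265,270:430],(400,250))]);cv2.imwrite("pics/c5.png",cv2.resize(c,None,fx=1.08,fy=1.08))
E
```

```text
time: 15.92
ee_pos: [0.4732, 0.2286, 0.0957]
tcp_rot: [179.9, 0.1, 173.9]
wrist_force: [0.5, 0.7, 0.6]
opening: -0.0002
grasp_force: 0.0
```

View pics/c5.png

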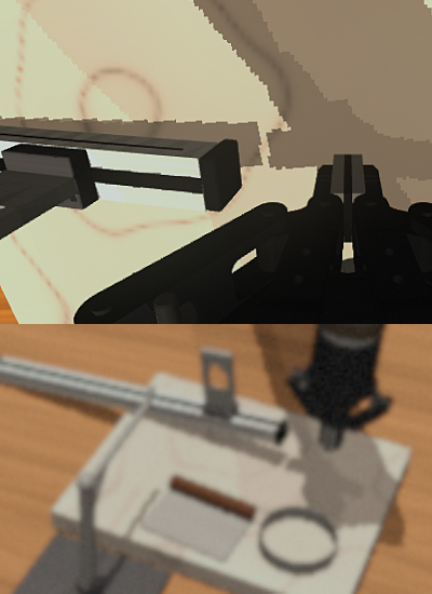

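The lamp has tipped freely: its tail, at (240,142)–(205,210) in the crop, is well above the slab with a shadow under it, and the fingers are clear. Next I'll rise, open the gripper and look at the hanger and edge from above.

```bash
python3 -m pendant '0 0 -.04 0 .085;0 0 -.08 0 .085;0 0 -.12 0 .085;0 -.03 -.155 0 .085;.004 -.07 -.155 0 .085' >/dev/null
python3 -m pendant '0 -.03 0 0 .085;.003 -.06 0 0 .085;.003 -.06 0 0 .085;.003 -.06 0 0 .085'
python3 - <<'E'
from h import *
i=bot.camera_info("wrist");im=bot.camera("wrist");cv2.imwrite("pics/w6.png",im);np.savez("w6.npz",**i)
E
python3 -m pendant '0 -.04 0 0 .085;0 -.08 0 0 .085;0 -.08 0 0 .085;0 -.08 0 0 .085'
python3 - <<'E'
from h import *
i=bot.camera_info("wrist");im=bot.camera("wrist");cv2.imwrite("pics/w7.png",im);np.savez("w7.npz",**i)
a=cv2.imread("pics/w6.png");c=np.vstack([a[70:280],im[70:280]]);cv2.imwrite("pics/c7.png",cv2.resize(c,None,fx=1.25,fy=1.25))
E
```

```text
time: 16.77
ee_pos: [0.4516, 0.0996, 0.2488]
tcp_rot: [-180.0, -0.0, 173.7]
wrist_force: [0.5, -0.2, 0.3]
opening: 0.0849
grasp_force: 0.0
time: 17.15
ee_pos: [0.4434, 0.0208, 0.2487]
tcp_rot: [180.0, -0.0, 173.7]
wrist_force: [-0.1, 1.7, 0.1]
opening: 0.0851
grasp_force: 0.0
```

View pics/c7.png

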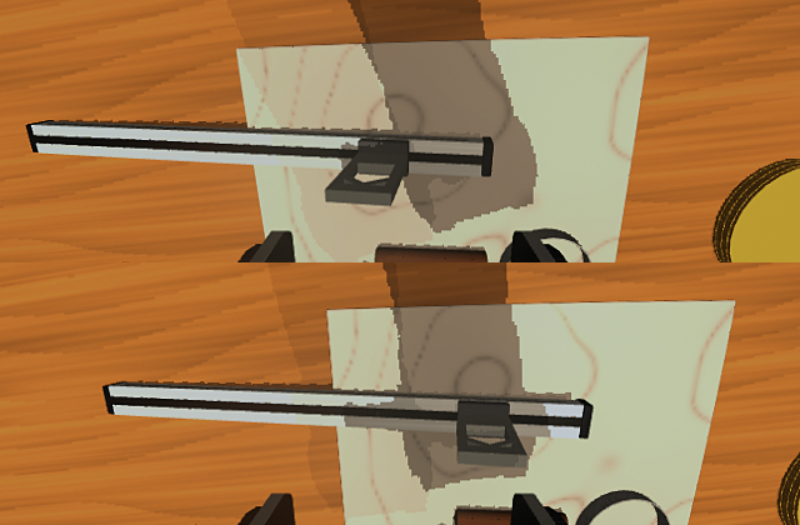

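```bash
python3 - <<'E'
from h import *
np.set_printoptions(precision=4,suppress=True)
L=lambda n:{k:(float(v) if k=="k1" else v) for k,v in np.load(n+".npz").items()}
A,B=L("w6"),L("w7")
a=lambda x,y:(x/1.25,y/1.25+70); b=lambda x,y:(x/1.25,(y-262.5)/1.25+70)
P={}
for n,p,q in [("tail n",(492,138),(592,401)),("tail f",(491,175),(588,438)),("nose n",(28,124),(105,386)),("nose f",(35,153),(113,413)),("plate N",(326,202),(459,452)),("plate T",(391,206),(526,462)),("cornerR",(237,49),(328,310)),("cornerL",(648,38),(734,301))]:
    P[n],e=tri(A,a(*p),B,b(*q));print(n,P[n],round(e,4))
t=(P["tail n"]+P["tail f"])/2;n=(P["nose n"]+P["nose f"])/2;d=t-n;print(t,n,np.linalg.norm(d),"yaw",np.degrees(np.arctan2(-d[0],d[1])),"tilt",d[2]/.44)
print(plane(A,a(237,49),.03),plane(A,a(264,232),.03),plane(B,b(328,310),.03),plane(B,b(344,520),.03))
E
```

```text
tail n [0.451  0.1699 0.0812] 0.0005
tail f [0.4817 0.168  0.081 ] 0.0007
nose n [ 0.4029 -0.2584  0.0242] 0.0007
nose f [ 0.4287 -0.2503  0.0354] 0.0017
plate N [0.4542 0.0534 0.1607] 0.0071
plate T [0.4614 0.0916 0.1643] 0.0034
cornerR [ 0.3608 -0.0347  0.0298] 0.0002
cornerL [0.3892 0.3218 0.0278] 0.001
[0.4663 0.169  0.0811] [ 0.4158 -0.2543  0.0298] 0.4293713767014787 yaw -6.809701822354699 tilt 0.11662306762863862
[ 0.3609 -0.0347  0.03  ] [ 0.5362 -0.0493  0.03  ] [ 0.3607 -0.0347  0.03  ] [ 0.565  -0.0526  0.03  ]
```

```bash
python3 -m pendant '-.003 .03 0 0.5 .085;-.007 .0563 .02 0.5 .085;-.007 .0563 .05 0.5 .085;-.007 .0563 .08 0.5 .085;-.007 .0563 .1 0.5 .085' >/dev/null
python3 -m pendant '0 0 .01 0 .085;0 0 .02 0 .085;0 0 .02 0 .085'
python3 - <<'E'
from h import *
i=bot.camera_info("wrist");im=bot.camera("wrist");cv2.imwrite("pics/w8.png",im);np.savez("w8.npz",**i)
E
```

```text
time: 17.87
ee_pos: [0.4558, 0.0775, 0.1278]
tcp_rot: [-180.0, -0.1, 173.4]
wrist_force: [0.8, -0.1, -0.4]
opening: 0.0851
grasp_force: 0.0
```

View pics/w8.png

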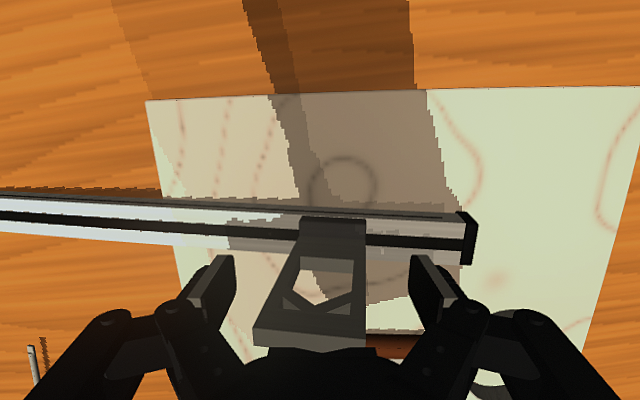

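The plate, at x 255–365, stands between the open fingers, whose inner faces are at 235 and 408. Now I'll push it along gently.

```bash
python3 -m pendant '0 -.012 .001 0 .085;0 -.02 .002 0 .085;0 -.028 .003 0 .085;0 -.036 .004 0 .085;0 -.046 .006 0 .085'
python3 -m pendant '0 -.009 .001 0 .085;0 -.018 .002 0 .085;0 -.027 .003 0 .085;0 -.036 .005 0 .085;0 -.044 .006 0 .085'
python3 -m pendant '0 -.009 .001 0 .085;0 -.018 .003 0 .085;0 -.027 .005 0 .085;0 -.036 .006 0 .085;0 -.036 .006 0 .085'
python3 - <<'E'
from h import *
i=bot.camera_info("wrist");im=bot.camera("wrist");cv2.imwrite("pics/w9.png",im);np.savez("w9.npz",**i)
E
```

```text
time: 18.33
ee_pos: [0.4514, 0.0305, 0.124]
tcp_rot: [180.0, 0.1, 173.4]
wrist_force: [0.7, 1.7, 1.7]
opening: 0.085
grasp_force: 0.9
time: 18.75
ee_pos: [0.4457, -0.0137, 0.1169]
tcp_rot: [-180.0, -0.0, 173.3]
wrist_force: [-0.1, 1.4, 1.4]
opening: 0.0854
grasp_force: 0.8
time: 19.17
ee_pos: [0.4413, -0.0499, 0.1107]
tcp_rot: [-180.0, -0.0, 173.3]
wrist_force: [0.4, 0.3, -0.9]
opening: 0.0851
grasp_force: 0.0
```

```bash
python3 -m pendant '0 .002 0 0 .07;0 .002 0 0 .06;0 .002 0 0 .052;0 .002 0 0 .046;0 .002 0 0 .043' 20
python3 -m pendant '0 0 0 0 .035;0 0 0 0 .03;0 0 0 0 .03;0 0 0 0 .03'
python3 - <<'E'
from h import *
i=bot.camera_info("wrist");im=bot.camera("wrist");cv2.imwrite("pics/w10.png",im);np.savez("w10.npz",**i)
s=bot.camera("scene");cv2.imwrite("pics/s10.png",s)
E
```

```text
time: 19.63
ee_pos: [0.4422, -0.0462, 0.1115]
tcp_rot: [180.0, 0.0, 173.4]
wrist_force: [-0.2, 0.7, -0.3]
opening: 0.0434
grasp_force: 12.4
time: 19.97
ee_pos: [0.4419, -0.0464, 0.111]
tcp_rot: [180.0, -0.0, 173.4]
wrist_force: [0.3, 1.7, -1.1]
opening: 0.0415
grasp_force: 19.8
```

```bash
python3 -m pendant '0 0 -.004 0 .03;0 0 -.01 0 .03;0 0 -.02 0 .03;0 0 -.03 0 .03;0 0 -.03 0 .03'
python3 -m pendant '0 0 0 0 .03;0 0 0 0 .03;0 0 0 0 .03'
python3 - <<'E'
from h import *
np.set_printoptions(precision=3,suppress=True)
t=[];f=[]
for k in range(6):
    i=bot.camera_info("wrist");im=bot.camera("wrist");o=bot.get_obs();t.append(o["torque"]);f.append(o["wrist_force"])
cv2.imwrite("pics/w11.png",im);np.savez("w11.npz",**i)
print(np.mean(f,0),np.std(f,0),np.mean(t,0),np.std(t,0),o["opening"])
E
```

```text
time: 20.48
ee_pos: [0.4429, -0.0466, 0.1438]
tcp_rot: [-180.0, 0.2, 173.3]
wrist_force: [1.0, -0.7, -6.1]
opening: 0.0395
grasp_force: 22.5
time: 20.73
ee_pos: [0.4417, -0.0465, 0.1407]
tcp_rot: [-180.0, -0.0, 173.3]
wrist_force: [0.0, -0.4, -6.7]
opening: 0.0398
grasp_force: 22.3
[ 0.284 -0.087 -6.839] [0.57  0.606 0.201] [ 0.021 -0.01  -0.015] [0.059 0.032 0.015] 0.039790127063451995
```

```bash
python3 - <<'E'
from h import *
np.set_printoptions(precision=4,suppress=True)
T=bot.camera_info("top");S=bot.camera_info("scene")
print("tip",tri(T,(150+384/2.3,60+336/2.3),S,(327.4,185.7)),"post",tri(T,(150+392/2.3,60+228/2.3),S,(301.5,222.8)))
a=cv2.imread("pics/top0.png");s=cv2.imread("pics/s5.png")
c1=cv2.resize(a[150:220,290:350],(480,560),interpolation=cv2.INTER_CUBIC)
c2=cv2.resize(s[170:250,285:345],(320,427),interpolation=cv2.INTER_CUBIC)
c=np.zeros((560,800,3),np.uint8);c[:,:480]=c1;c[:427,480:]=c2;cv2.imwrite("pics/hook.png",c)
E
```

```text
tip (array([0.5665, 0.0355, 0.1838]), np.float64(0.002235293147165235)) post (array([0.7286, 0.0211, 0.167 ]), np.float64(0.0005180796709938156))
```

View pics/hook.png

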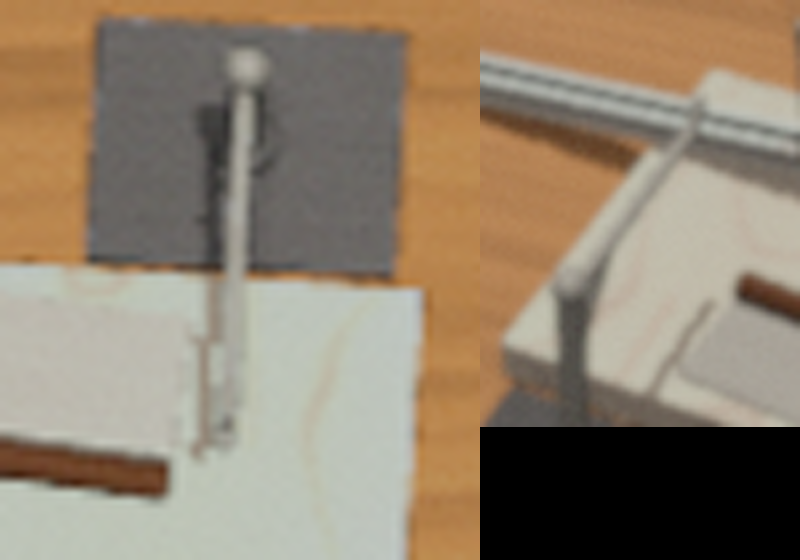

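This shows the hook arm: in the top crop it runs from the post at (245,68) to the tip at (227,432), and in the scene crop the tip is at (699,103) and the post top at (570,278).

```bash
python3 - <<'E'
from h import *
np.set_printoptions(precision=4,suppress=True)
T=bot.camera_info("top");S=bot.camera_info("scene")
tip,e=tri(T,(290+227/8,204),S,(326.1,189.3));po,e2=tri(T,(290+245/8,158.5),S,(301.9,222.1))
print(tip,e,po,e2,plane(T,(290+227/8,204),.175),plane(T,(290+245/8,158.5),.167))
d=po-tip;d[2]=0;L=np.linalg.norm(d);d/=L;print("len",L,"yaw",np.degrees(np.arctan2(d[1],d[0])),"seat",tip+.025*d, po-.135*d)
o=bot.get_obs();print(o["ee_pos"],o["tcp_rot"],o["time"])
for j in range(0,440,40):
    pass
E
```

```text
[0.5738 0.0324 0.1745] 0.0056644573629265295 [0.7295 0.0215 0.1707] 0.0028451586293799457 [0.5746 0.0297 0.175 ] [0.7309 0.0202 0.167 ]
len 0.15613404732680114 yaw -3.9991002767415504 seat [0.5987 0.0307 0.1745] [0.5949 0.031  0.1707]
[ 0.4419 -0.0464  0.141 ] [179.9993  -0.0161 173.3506] 21.0333
```

```bash
python3 -m pendant '0 0 -.012 -1 .03;0 0 -.026 -2.4 .03;-.008 .008 -.032 -2.4 .03;-.022 .022 -.032 -2.4 .03;-.036 .036 -.032 -2.4 .03'
python3 -m pendant '-.014 .014 0 0 .03;-.028 .028 0 0 .03;-.042 .042 0 0 .03;-.048 .048 0 0 .03;-.048 .048 0 0 .03'
python3 -m pendant '0 0 0 0 .03;0 0 0 0 .03;0 0 0 0 .03'
python3 - <<'E'
from h import *
o=bot.get_obs();print(o["ee_pos"].round(4),o["tcp_rot"].round(2),o["wrist_force"].round(1),o["torque"].round(3))
y=np.radians(o["tcp_rot"][2]);R=np.array([[np.cos(y),np.sin(y)],[np.sin(y),-np.cos(y)]])
for n,p in [("A",(.545,.0347)),("seat",(.595,.031))]: print(n,(np.array(p)-o["ee_pos"][:2])@R)
cv2.imwrite("pics/t12.png",bot.camera("top"));cv2.imwrite("pics/s12.png",bot.camera("scene"));cv2.imwrite("pics/w12b.png",bot.camera("wrist"))
E
```

```text
time: 21.45
ee_pos: [0.4828, -0.0147, 0.175]
tcp_rot: [180.0, 0.1, 175.8]
wrist_force: [-0.2, -0.7, -6.8]
opening: 0.0397
grasp_force: 22.1
time: 21.87
ee_pos: [0.5344, 0.0305, 0.1734]
tcp_rot: [180.0, 0.0, 175.9]
wrist_force: [1.6, 0.3, -7.6]
opening: 0.0395
grasp_force: 22.1
time: 22.12
ee_pos: [0.5328, 0.0289, 0.1735]
tcp_rot: [-180.0, -0.0, 175.7]
wrist_force: [0.5, -0.6, -6.9]
opening: 0.0402
grasp_force: 22.1
[0.5328 0.0289 0.1735] [-179.99   -0.    175.73] [ 0.5 -0.6 -6.9] [0.064 0.035 0.036]
A [-0.01174932  0.0067058 ]
seat [-0.06188602  0.00674123]
```

```bash
python3 -m pendant '0 .0067 0 0 .03;-.008 .0067 0 0 .03;-.016 .0067 0 0 .03;-.024 .0067 0 0 .03;-.03 .0067 0 0 .03'
python3 -m pendant '-.008 0 0 0 .03;-.016 0 0 0 .03;-.016 0 0 0 .03;-.016 0 0 0 .03'
python3 -m pendant '-.008 0 0 0 .03;-.016 0 0 0 .03;-.016 0 0 0 .03;-.016 0 0 0 .03'
```

```text
time: 22.68
ee_pos: [0.565, 0.0338, 0.173]
tcp_rot: [-180.0, 0.0, 175.8]
wrist_force: [1.1, 0.2, -7.1]
opening: 0.0393
grasp_force: 22.1
time: 23.02
ee_pos: [0.58, 0.0326, 0.1728]
tcp_rot: [-180.0, -0.0, 175.7]
wrist_force: [-0.6, -0.0, -6.7]
opening: 0.0396
grasp_force: 22.0
time: 23.35
ee_pos: [0.5959, 0.0315, 0.173]
tcp_rot: [-180.0, -0.0, 175.7]
wrist_force: [-0.6, 0.7, -6.2]
opening: 0.0397
grasp_force: 22.0
```

```bash
python3 -m pendant '0 0 .006 0 .03;0 0 .012 0 .03;0 0 .018 0 .03;0 0 .018 0 .03;0 0 .018 0 .03' | grep -E "ee|wrist|open"
python3 -m pendant '0 0 .002 0 .03;0 0 .003 0 .03;0 0 .003 0 .03;0 0 .003 0 .03'| grep -E "ee|wrist|open"
```

```text
ee_pos: [0.5952, 0.0315, 0.1547]
wrist_force: [-0.2, -0.5, -7.5]
opening: 0.0397
ee_pos: [0.5959, 0.0313, 0.1533]
wrist_force: [-2.5, -2.5, 5.4]
opening: 0.0396
```

```bash
python3 -m pendant '0 0 -.001 0 .03;0 0 -.001 0 .03;0 0 -.001 0 .03'| grep -E "ee|wrist|open"
python3 -m pendant '0 0 0 0 .042;0 0 0 0 .046;0 0 0 0 .05;0 0 0 0 .055;0 0 0 0 .06'| grep -E "ee|wrist|open|grasp"
python3 -m pendant '0 0 0 0 .07;0 0 0 0 .08;0 0 0 0 .085;0 0 0 0 .085;0 0 0 0 .085'| grep -E "time|ee|wrist|open|grasp"
python3 - <<'E'
from h import *
i=bot.camera_info("wrist");np.savez("w13.npz",**i);cv2.imwrite("pics/w13.png",bot.camera("wrist"));cv2.imwrite("pics/s13.png",bot.camera("scene"));cv2.imwrite("pics/t13.png",bot.camera("top"))
E
```

```text
ee_pos: [0.5959, 0.0313, 0.1534]
wrist_force: [-0.9, -2.8, 1.7]
opening: 0.0399
ee_pos: [0.5956, 0.0317, 0.1531]
wrist_force: [-0.2, 0.0, -0.4]
opening: 0.0601
grasp_force: 0.0
time: 25.18
ee_pos: [0.5956, 0.0316, 0.1532]
wrist_force: [-0.5, -0.3, -0.5]
opening: 0.0848
grasp_force: 0.0
```

```bash
python3 -m pendant '0 0 -.02 0 .085;0 0 -.05 0 .085;0 0 -.09 0 .085;0 0 -.13 0 .085;0 0 -.17 0 .085'| grep -E "ee|wrist"
python3 -m pendant '.04 0 0 0 .085;.08 0 0 0 .085;.12 0 0 0 .085;.12 0 0 0 .085;.12 0 0 0 .085'| grep -E "time|ee|wrist"
cat > caps.py <<'E'
from h import *
import sys
i=bot.camera_info("wrist");im=bot.camera("wrist");n=sys.argv[1]
cv2.imwrite(f"pics/{n}.png",im);np.savez(n+".npz",**i)
d=np.array([.075,.997,0]);s=np.array([.595,.031,.094])
for k,l in((1,"tail"),(-1,"nose")): print(l,"pred",proj(i,s+k*.215*d).round(0))
g=im.max(2);m=(g<60).astype(np.uint8)
nn,lab,st,ce=cv2.connectedComponentsWithStats(m)
for j in range(1,nn):
    if 30<st[j,4]<20000: print(st[j],ce[j].round(1))
E
python3 caps.py w14
```

```text
ee_pos: [0.5951, 0.0315, 0.325]
wrist_force: [1.6, 0.4, 1.4]
time: 26.17
ee_pos: [0.4745, 0.0405, 0.3243]
wrist_force: [-0.3, 0.2, 0.4]
tail pred [484. 265.]
nose pred [158. 264.]
[635 127   5  20  70] [637.7 136.1]
[  0 129   6  25 104] [  1.8 141. ]
[576 182  36  40 124] [591.  200.5]
[574 186  22  26  82] [583.8 198.5]
[568 210   7  39  80] [571.3 227.4]
[574 223   4  22  48] [575.1 232.1]
[340 224  75  12 305] [366.2 228. ]
[473 226  13  32 180] [480.8 244.9]
[633 318   7  19  53] [635.6 326.5]
[580 327  27  26 224] [591.7 339. ]
[611 333   7  11  40] [613.8 339.1]
[626 353  14  29 269] [634.  366.2]
```

```bash
python3 -m pendant '0 .04 0 0 .085;0 .08 0 0 .085;0 .08 0 0 .085;0 .08 0 0 .085'| grep -E "time|ee"
python3 caps.py w15; python3 - <<'E'
from h import *
for n,cs in (("w14",(450,470,480,484,490)),("w15",(380,400,410))):
    im=cv2.imread(f"pics/{n}.png")
    for c in cs: print(n,c,[int(v) for v in im[214:280:2,c].mean(1)])
    for r in (240,250): print(n,"row",r,[int(v) for v in im[r,90:240:4].mean(1)])
E
```

```text
time: 26.55
ee_pos: [0.4829, 0.1219, 0.3223]
tail pred [424. 266.]
nose pred [ 97. 263.]
[586 110  50  36 186] [600.5 127.1]
[594 117  46  26 706] [620.5 131.2]
[533 183  30  26  64] [545.4 194.6]
[526 184  25  33  77] [536.4 199. ]
[526 209   8  40  91] [528.8 227.2]
[368 215  53  38 257] [387. 225.]
[284 223  76  18 287] [335.2 229.9]
[593 310  35  30 123] [604.3 320.4]
[598 313  30  25  99] [609.1 322.9]
[  0 383   9  17  84] [  2.8 393.7]
[633 388   7  12  34] [636.  394.3]
w14 450 [181, 32, 43, 21, 187, 188, 186, 186, 187, 185, 186, 188, 137, 98, 96, 97, 97, 96, 96, 98, 96, 68, 71, 60, 179, 206, 204, 225, 9, 21, 8, 1, 7]
w14 470 [187, 190, 187, 25, 177, 188, 187, 187, 187, 187, 187, 192, 122, 112, 111, 109, 106, 97, 92, 94, 95, 86, 58, 12, 65, 209, 204, 210, 37, 18, 5, 186, 204]
w14 480 [187, 187, 187, 188, 188, 188, 184, 88, 23, 25, 21, 34, 35, 39, 23, 27, 33, 36, 36, 38, 39, 43, 60, 23, 57, 216, 204, 208, 112, 15, 11, 152, 203]
w14 484 [186, 188, 186, 187, 187, 186, 187, 188, 189, 165, 127, 31, 25, 29, 34, 34, 33, 29, 22, 54, 168, 205, 58, 57, 53, 217, 204, 206, 107, 14, 14, 1
[... 666 characters left out ...]
, 213, 204, 206, 127, 25, 23, 190, 203, 203]
w15 400 [91, 44, 40, 130, 192, 186, 185, 186, 185, 186, 186, 192, 104, 104, 97, 97, 97, 99, 98, 99, 86, 59, 40, 54, 190, 205, 203, 225, 9, 24, 23, 211, 203]
w15 410 [117, 94, 41, 78, 195, 186, 186, 186, 185, 186, 187, 187, 153, 95, 98, 99, 98, 97, 99, 99, 104, 62, 46, 11, 0, 0, 0, 0, 5, 8, 9, 7, 7]
w15 row 240 [113, 113, 111, 115, 44, 123, 116, 118, 117, 117, 116, 116, 105, 48, 59, 59, 59, 60, 60, 61, 60, 61, 62, 61, 61, 61, 62, 61, 59, 64, 76, 100, 102, 102, 102, 100, 99, 99]
w15 row 250 [104, 102, 97, 108, 22, 196, 193, 170, 146, 143, 118, 98, 88, 71, 65, 69, 65, 63, 63, 54, 50, 38, 28, 25, 28, 34, 43, 56, 52, 65, 67, 71, 71, 63, 64, 62, 62, 67]
```

```bash
python3 - <<'E'
from h import *
L=lambda n:{k:(float(v) if k=="k1" else v) for k,v in np.load(n+".npz").items()}
for n,cs in (("w14",(152,156,160,164,170,180,190,220,440)),("w15",(94,98,102,106,112,120,130))):
    im=cv2.imread(f"pics/{n}.png")
    for c in cs: print(n,c,[int(v) for v in im[220:290:2,c].mean(1)])
A=L("w14")
for yaw in (-4.3,-7):
  for tilt in (-.1,0,.1):
    y=np.radians(yaw);d=np.array([-np.sin(y)*np.cos(tilt),np.cos(y)*np.cos(tilt),np.sin(tilt)]);u=np.array([0,-np.sin(tilt),np.cos(tilt)]);w=np.cross(d,u)
    eye=np.array([.595,.031,.167])
    r=[proj(A,eye+d*k*.22-u*.074-w*.014-u*h).round(0).astype(int).tolist() for k in(-1,1) for h in (0,.024)]
    print(yaw,tilt,"nose top,bot; tail top,bot (near side)",r)
E
```

```text
w14 152 [111, 106, 106, 111, 119, 117, 119, 116, 161, 167, 122, 156, 128, 152, 149, 145, 141, 133, 128, 123, 117, 112, 105, 96, 93, 90, 84, 81, 72, 69, 58, 46, 36, 19, 20]
w14 156 [109, 108, 105, 103, 119, 116, 124, 71, 59, 80, 81, 82, 52, 91, 56, 51, 48, 52, 50, 50, 50, 56, 59, 60, 56, 59, 52, 53, 57, 63, 68, 63, 63, 38, 16]
w14 160 [106, 108, 106, 105, 120, 116, 123, 106, 118, 115, 111, 119, 112, 126, 109, 107, 111, 114, 110, 106, 108, 115, 121, 119, 119, 121, 107, 108, 115, 121, 118, 118, 118, 77, 57]
w14 164 [105, 108, 106, 105, 119, 117, 118, 116, 120, 116, 114, 113, 109, 122, 119, 108, 114, 113, 112, 105, 110, 116, 120, 117, 119, 120, 106, 108, 109, 121, 117, 118, 117, 113, 113]
w14 170 [106, 109, 107, 104, 119, 118, 118, 117, 119, 116, 114, 112, 123, 16, 13, 126, 40, 20, 25, 30, 30, 27, 27, 39, 124, 118, 106, 108, 112, 120, 117, 119, 114, 112, 112]
w14 180 [107, 110, 108, 107, 114, 119, 115, 120, 120, 117, 117, 118, 74, 68, 56, 210, 197, 199, 59, 28, 21, 221, 197, 199, 130, 112, 107, 106, 118, 120, 114, 117, 112, 112, 114]
w14 190 [109, 109, 108, 108, 109, 122, 112, 115, 109, 
[... 1548 characters left out ...]
, 115, 116, 113, 94, 62, 31, 118, 201, 197, 195, 11, 25, 111, 202, 199, 177, 105, 110, 108, 122, 119, 120, 117, 113, 114, 116]
-4.3 -0.1 nose top,bot; tail top,bot (near side) [[139, 263], [148, 254], [475, 248], [466, 241]]
-4.3 0 nose top,bot; tail top,bot (near side) [[153, 254], [162, 246], [489, 255], [480, 247]]
-4.3 0.1 nose top,bot; tail top,bot (near side) [[167, 247], [177, 239], [504, 263], [495, 254]]
-7 -0.1 nose top,bot; tail top,bot (near side) [[138, 256], [147, 247], [474, 255], [465, 247]]
-7 0 nose top,bot; tail top,bot (near side) [[153, 247], [162, 239], [488, 262], [479, 254]]
-7 0.1 nose top,bot; tail top,bot (near side) [[167, 240], [176, 233], [503, 271], [494, 261]]
```

```bash
python3 - <<'E'
from h import *
L=lambda n:{k:(float(v) if k=="k1" else v) for k,v in np.load(n+".npz").items()}
A=L("w14");B=L("w15");ia=cv2.imread("pics/w14.png");ib=cv2.imread("pics/w15.png")
for r in (256,260,264,268,272,278,284): print("w14 tail",r,[int(v) for v in ia[r,480:516:2].mean(1)])
for r in (250,256,262): print("w14 nose",r,[int(v) for v in ia[r,160:184:2].mean(1)])
for r in (250,256,262): print("w15 nose",r,[int(v) for v in ib[r,100:120:2].mean(1)])
for r in (256,260,264,268,272): print("w15 tail",r,[int(v) for v in ib[r,396:450:2].mean(1)])
print([proj(B,(x,y,z)).round(0) for x,y,z in((.595-.013,-.189,.093),(.61,.25,.093))])
E
```

```text
w14 tail 256 [43, 12, 205, 215, 0, 0, 10, 198, 198, 132, 121, 121, 121, 121, 121, 121, 120, 119]
w14 tail 260 [23, 35, 57, 59, 63, 64, 5, 0, 23, 122, 122, 120, 121, 120, 119, 118, 118, 117]
w14 tail 264 [216, 217, 217, 218, 217, 213, 195, 146, 15, 12, 88, 116, 115, 115, 114, 115, 114, 114]
w14 tail 268 [208, 207, 206, 203, 202, 203, 214, 8, 18, 12, 108, 115, 115, 114, 114, 114, 113, 112]
w14 tail 272 [15, 16, 14, 11, 10, 8, 5, 18, 18, 18, 119, 111, 111, 112, 112, 112, 112, 112]
w14 tail 278 [203, 204, 204, 205, 207, 218, 24, 18, 11, 105, 110, 109, 110, 111, 114, 114, 116, 119]
w14 tail 284 [155, 151, 149, 147, 146, 147, 127, 121, 119, 116, 117, 114, 115, 113, 113, 113, 112, 111]
w14 nose 250 [107, 102, 108, 24, 28, 126, 213, 210, 211, 211, 210, 210]
w14 nose 256 [110, 111, 112, 95, 28, 25, 32, 20, 21, 62, 59, 104]
w14 nose 262 [115, 114, 116, 122, 28, 27, 66, 217, 218, 219, 221, 224]
w15 nose 250 [160, 108, 17, 22, 125, 196, 192, 193, 179, 170]
w15 nose 256 [157, 105, 112, 20, 20, 95, 138, 140, 145, 152]
w15 nose 262 [156, 106, 107, 47, 23, 28, 215, 190, 190, 184]
w15 tail 256 [57, 58, 59, 59, 57, 62, 66, 62, 7, 9, 7, 34, 39, 42, 47, 47, 29, 80, 198, 190, 190, 190, 189, 190, 191, 177, 119]
w15 tail 260 [48, 51, 54, 53, 52, 52, 57, 11, 11, 12, 14, 10, 28, 47, 46, 45, 47, 44, 76, 199, 191, 190, 190, 192, 193, 135, 119]
w15 tail 264 [205, 204, 205, 205, 205, 205, 217, 0, 9, 12, 12, 10, 10, 19, 48, 46, 45, 46, 41, 180, 218, 215, 201, 193, 199, 117, 115]
w15 tail 268 [147, 187, 225, 225, 223, 224, 218, 0, 7, 10, 11, 10, 8, 8, 6, 50, 46, 45, 46, 45, 41, 6, 4, 0, 152, 118, 114]
w15 tail 272 [25, 23, 24, 24, 25, 23, 22, 8, 9, 9, 8, 9, 10, 9, 7, 8, 41, 46, 45, 46, 46, 48, 10, 8, 7, 8, 14]
[array([ 94., 265.]), array([427., 264.])]
```

```bash
python3 - <<'E'
from h import *
from scipy.optimize import least_squares
L=lambda n:{k:(float(v) if k=="k1" else v) for k,v in np.load(n+".npz").items()}
A=L("w14");B=L("w15")
print(tri(A,(167,257),B,(105,257)))
def ends(p):
    x,y,z,yaw,t=p;d=np.array([-np.sin(yaw)*np.cos(t),np.cos(yaw)*np.cos(t),np.sin(t)])
    c=np.array([x,y,z]);return c-d*.22,c+d*.22   # top-face centre line; c = mid-length on top
def f(p,pr):
    n,t=ends(p)
    r=np.r_[proj(A,n)-(167,257),proj(A,t)-(499,272),proj(B,n)-(105,257)]
    return np.r_[r,(p[:3]-[.595,.031,.093])/pr]
for pr in (.002,.004,.008):
    s=least_squares(f,[.595,.031,.093,-.07,0],args=(np.array([pr,pr,pr]),));print(pr,s.x.round(4),s.fun.round(1))
E
```

```text
(array([ 0.57016234, -0.16966175,  0.09376612]), np.float64(0.0018247487867701648))
0.002 [ 0.5945  0.033   0.0947 -0.0639  0.1015] [-1.9  0.7 -0.5  0.   1.8 -0.6 -0.3  1.   0.9]
0.004 [ 0.5949  0.0362  0.0946 -0.0755  0.0811] [-1.7  0.7 -0.1  0.   1.4 -0.7 -0.   1.3  0.4]
0.008 [ 0.5961  0.0427  0.0938 -0.0998  0.0387] [-0.9  0.7 -0.  -0.   0.7 -0.7  0.1  1.5  0.1]
```

```bash
cat > asc.py <<'E'
from h import *
import sys
n=sys.argv[1];i=bot.camera_info("wrist");im=bot.camera("wrist");cv2.imwrite(f"pics/{n}.png",im);np.savez(n+".npz",**i)
g=im.mean(2);d=np.array([.075,.997,0]);c=np.array([.595,.035,.094])
for k,l in((1,"tail"),(-1,"nose")):
    u,v=proj(i,c+k*.22*d).astype(int)
    if 20<u<620 and 30<v<370:
        print(n,l,"cols",u-26,"rows",v-22)
        for r in range(v-22,v+24,2): print("%3d "%r+"".join("#" if x<48 else "+" if x>170 else "." for x in g[r,max(u-26,0):u+28]))
E
python3 -m pendant '-.02 .03 0 0 .02;-.04 .06 0 0 .02;-.06 .085 0 0 .02;-.07 .104 0 0 .02;-.07 .104 0 0 0' >/dev/null
python3 -m pendant '0 0 0 0 0;0 0 0 0 0;0 0 0 0 0'|grep -E "time|ee";python3 asc.py v1
python3 -m pendant '0 -.04 0 0 0;0 -.08 0 0 0;0 -.12 0 0 0;0 -.16 0 0 0;0 -.2 0 0 0' >/dev/null
python3 -m pendant '0 0 0 0 0;0 0 0 0 0;0 0 0 0 0'|grep ee;python3 asc.py v2
python3 -m pendant '0 -.04 0 0 0;0 -.08 0 0 0;0 -.12 0 0 0;0 -.16 0 0 0;0 -.2 0 0 0' >/dev/null
python3 -m pendant '0 0 0 0 0;0 0 0 0 0;0 0 0 0 0'|grep ee;python3 asc.py v3
```

```text
time: 27.27
ee_pos: [0.5594, 0.2175, 0.3236]
v1 tail cols 329 rows 192
192 ................................#.....................
194 ......................................................
196 .................................#....................
198 .................................#....................
200 .................................#....................
202 ................................##....................
204 ....................######......##....................
206 ....................######.....##.....................
208 ....................######....###.....................
210 ....................######....##......................
212 ....................######...##.......................
214 ....................##########........................
216 ..................+.#########.........................
218 ############################..........................
220 ##########################............................
222 ##########################...........................+
224 ....................######.........................+++
226 ....................##
[... 3842 characters left out ...]
........................######.....................
216 ...........................######.....................
218 ...........................######....................+
220 ......................................................
222 ......................................................
224 ......................................................
226 ......................................................
228 ......................................................
230 ......................................................
232 ......................................................
234 ......................................................
236 ......................................................
```

```bash
python3 - <<'E'
from h import *
L=lambda n:{k:(float(v) if k=="k1" else v) for k,v in np.load(n+".npz").items()}
t,e=tri(L("v1"),(354.5,220.5),L("v2"),(521.5,220.5));n,e2=tri(L("v2"),(170,211.5),L("v3"),(321,211.5))
d=t-n;print(t.round(4),e.round(4),n.round(4),e2.round(4),np.linalg.norm(d),"tilt",np.arcsin(d[2]/np.linalg.norm(d)),"yaw",np.degrees(np.arctan2(-d[0],d[1])))
E
```

```text
[0.612  0.2516 0.1137] 0.0003 [ 0.5827 -0.1842  0.0725] 0.0001 0.4386916925038697 tilt 0.09411448828222012 yaw -3.8377909756976782
```

The lamp hangs 0.094 rad nose-down, too close to the 0.10 limit. I'll take it back to the slab and shift the hanger about 7.5 mm noseward.

```bash
python3 -m pendant '-.01 .04 0 0 .085;-.02 .08 0 0 .085;-.03 .12 0 0 .085;-.04 .16 0 0 .085;-.0495 .195 0 0 .085' >/dev/null
python3 -m pendant '0 .02 0 0 .085;0 .02 0 0 .085;0 .02 0 0 .085;0 .02 0 0 .085'|grep -E "time|ee|open"
```

```text
time: 29.5
ee_pos: [0.5948, 0.0315, 0.3234]
opening: 0.085
```

```bash
python3 -m pendant '-.0005 0 .035 0 .085;-.0005 0 .07 0 .085;-.0005 0 .105 0 .085;-.0005 0 .14 0 .085;-.0005 0 .16 0 .085' |grep -E "ee|wrist"
python3 -m pendant '0 0 .01 0 .085;0 0 .01 0 .075;0 0 .01 0 .065;0 0 .01 0 .055;0 0 .01 0 .049' 20|grep -E "ee|wrist|open"
python3 -m pendant '0 0 0 0 .045;0 0 0 0 .042;0 0 0 0 .038;0 0 0 0 .03;0 0 0 0 .03'
```

```text
ee_pos: [0.594, 0.0295, 0.1593]
wrist_force: [-1.1, 0.1, -0.6]
ee_pos: [0.5964, 0.0304, 0.1553]
wrist_force: [0.3, -1.0, 0.6]
opening: 0.0491
time: 30.75
ee_pos: [0.596, 0.0308, 0.1541]
tcp_rot: [180.0, 0.1, 175.8]
wrist_force: [0.9, 3.7, 5.8]
opening: 0.0399
grasp_force: 21.6
```

```bash
python3 -m pendant '0 0 -.004 0 .03;0 0 -.01 0 .03;0 0 -.016 0 .03;0 0 -.0195 0 .03;0 0 -.0195 0 .03'|grep -E "ee|wrist|open"
python3 -m pendant '.008 0 0 0 .03;.018 0 0 0 .03;.028 0 0 0 .03;.038 0 0 0 .03;.048 0 0 0 .03' |grep -E "ee|wrist"
python3 -m pendant '.012 0 0 0 .03;.026 0 0 0 .03;.042 0 0 0 .03;.058 0 0 0 .03;.07 0 0 0 .03' |grep -E "ee|wrist"
python3 -m pendant '.014 0 0 0 .03;.026 0 0 0 .03;.035 0 0 0 .03;.035 0 0 0 .03;.035 0 0 0 .03' |grep -E "time|ee|wrist"
```

```text
ee_pos: [0.5958, 0.0304, 0.1735]
wrist_force: [0.1, 0.4, -8.0]
opening: 0.0393
ee_pos: [0.5464, 0.0341, 0.1722]
wrist_force: [0.1, -0.7, -6.0]
ee_pos: [0.476, 0.0393, 0.1722]
wrist_force: [-0.7, 0.1, -6.9]
time: 32.42
ee_pos: [0.4428, 0.0419, 0.1728]
wrist_force: [0.7, -0.4, -7.1]
```

```bash
python3 -m pendant '0 0 .012 0 .03;0 0 .028 0 .03;0 0 .044 0 .03;0 0 .053 0 .03;0 0 .053 0 .03'|grep -E "ee|wrist"
python3 -m pendant '0 0 .002 0 .03;0 0 .004 0 .03;0 0 .004 0 .03;0 0 .004 0 .03'|grep -E "ee|wrist"
```

```text
ee_pos: [0.442, 0.0417, 0.1168]
wrist_force: [-0.3, 0.5, -7.2]
ee_pos: [0.4433, 0.0419, 0.1162]
wrist_force: [0.2, 0.2, -6.9]
```

```bash
python3 -m pendant '0 0 .001 0 .03;0 0 .002 0 .03;0 0 .002 0 .03;0 0 .002 0 .03'|grep -E "ee|wrist"
python3 -m pendant '0 0 .001 0 .03;0 0 .001 0 .03;0 0 .001 0 .03'|grep -E "ee|wrist"
```

```text
ee_pos: [0.4433, 0.042, 0.1145]
wrist_force: [-0.9, 0.7, 2.4]
ee_pos: [0.4435, 0.042, 0.1144]
wrist_force: [-4.2, 0.1, 11.3]
```

```bash
python3 -m pendant '0 0 -.0009 0 .03;0 0 -.0009 0 .03;0 0 -.0009 0 .03'|grep -E "ee|wrist"
python3 -m pendant '0 -.002 0 0 .03;0 -.004 0 0 .03;0 -.006 0 0 .03;0 -.0075 0 0 .03;0 -.0075 0 0 .03'|grep -E "ee|wrist"
python3 -m pendant '0 0 0 0 .03;0 0 0 0 .03'|grep -E "time|ee|wrist|open"
```

```text
ee_pos: [0.4434, 0.042, 0.1144]
wrist_force: [-2.9, 0.2, 6.4]
ee_pos: [0.4428, 0.0343, 0.1144]
wrist_force: [-2.8, 0.2, 6.3]
time: 34.58
ee_pos: [0.4428, 0.0343, 0.1144]
wrist_force: [-2.7, 0.6, 6.4]
opening: 0.0396
```

```bash
python3 -m pendant '0 0 -.006 0 .03;0 0 -.018 0 .03;0 0 -.034 0 .03;0 0 -.05 0 .03;0 0 -.06 0 .03'|grep -E "ee|wrist"
python3 -m pendant '0 0 0 0 .03;0 0 0 0 .03;0 0 0 0 .03'|grep -E "time|ee|wrist|open|rot"
python3 - <<'E'
from h import *
o=bot.get_obs();y=np.radians(175.75);R=np.array([[np.cos(y),np.sin(y)],[np.sin(y),-np.cos(y)]])
for n,p in [("A",(.540,.0352)),("seat",(.5955,.0312))]: print(n,((np.array(p)-o["ee_pos"][:2])@R).round(4))
E
```

```text
ee_pos: [0.4427, 0.0344, 0.1754]
wrist_force: [0.8, -0.2, -7.3]
time: 35.25
ee_pos: [0.4421, 0.0344, 0.1727]
tcp_rot: [-180.0, -0.1, 175.7]
wrist_force: [-0.2, 0.3, -6.9]
opening: 0.0397
A [-0.0976  0.0081]
seat [-0.1532  0.0082]
```

```bash
python3 -m pendant '-.01 .004 0 0 .03;-.026 .008 0 0 .03;-.042 .008 0 0 .03;-.058 .008 0 0 .03;-.074 .008 0 0 .03'|grep -E "ee|wrist"
python3 -m pendant '-.012 0 0 0 .03;-.023 0 0 0 .03;-.031 0 0 0 .03;-.039 0 0 0 .03;-.047 0 0 0 .03'|grep -E "ee|wrist"
python3 -m pendant '-.008 0 0 0 .03;-.016 0 0 0 .03;-.024 0 0 0 .03;-.032 0 0 0 .03;-.032 0 0 0 .03'|grep -E "ee|wrist"
python3 -m pendant '0 0 0 0 .03;0 0 0 0 .03'|grep -E "time|ee|wrist|open|rot"
```

```text
ee_pos: [0.517, 0.0369, 0.1722]
wrist_force: [-0.1, -0.2, -5.5]
ee_pos: [0.5639, 0.0334, 0.1728]
wrist_force: [-0.3, 0.1, -6.2]
ee_pos: [0.5969, 0.0309, 0.1733]
wrist_force: [0.9, 0.1, -6.4]
time: 36.67
ee_pos: [0.5954, 0.0311, 0.1735]
tcp_rot: [-180.0, -0.0, 175.8]
wrist_force: [0.1, -1.2, -6.3]
opening: 0.0399
```

```bash
python3 -m pendant '0 0 .006 0 .03;0 0 .012 0 .03;0 0 .018 0 .03;0 0 .0195 0 .03;0 0 .0195 0 .03'|grep -E "ee|wrist"
python3 -m pendant '0 0 0 0 .042;0 0 0 0 .045;0 0 0 0 .05;0 0 0 0 .055;0 0 0 0 .06'| grep -E "ee|wrist|open|grasp"
python3 -m pendant '0 0 0 0 .07;0 0 0 0 .08;0 0 0 0 .085;0 0 0 0 .085;0 0 0 0 .085'| grep -E "time|ee|wrist|open|grasp"
```

```text
ee_pos: [0.5953, 0.031, 0.1543]
wrist_force: [-1.7, -0.3, -0.4]
ee_pos: [0.5957, 0.0311, 0.1542]
wrist_force: [0.2, -0.6, 0.3]
opening: 0.06
grasp_force: 0.0
time: 37.92
ee_pos: [0.5956, 0.031, 0.154]
wrist_force: [0.7, -0.1, 0.4]
opening: 0.0851
grasp_force: 0.0
```

```bash
python3 -m pendant '0 0 -.02 0 .085;0 0 -.05 0 .085;0 0 -.09 0 .085;0 0 -.13 0 .085;0 0 -.17 0 .085'| grep -E "ee|wrist"
python3 -m pendant '.01 .037 0 0 .02;.02 .074 0 0 .02;.03 .11 0 0 0;.04 .147 0 0 0;.05 .183 0 0 0' >/dev/null
python3 -m pendant '0 0 0 0 0;0 0 0 0 0;0 0 0 0 0'|grep -E "time|ee";python3 asc.py v4
python3 -m pendant '0 -.04 0 0 0;0 -.08 0 0 0;0 -.12 0 0 0;0 -.16 0 0 0;0 -.2 0 0 0' >/dev/null
python3 -m pendant '0 0 0 0 0;0 0 0 0 0;0 0 0 0 0'|grep ee;python3 asc.py v5
python3 -m pendant '0 -.04 0 0 0;0 -.08 0 0 0;0 -.12 0 0 0;0 -.16 0 0 0;0 -.2 0 0 0' >/dev/null
python3 -m pendant '0 0 0 0 0;0 0 0 0 0;0 0 0 0 0'|grep -E "time|ee";python3 asc.py v6
```

```text
ee_pos: [0.5951, 0.031, 0.3259]
wrist_force: [0.9, 0.1, 0.6]
time: 39.0
ee_pos: [0.5593, 0.2172, 0.324]
v4 tail cols 329 rows 192
192 ................................#.....................
194 ......................................................
196 .................................#....................
198 ....................####.........#....................
200 ...................######........#....................
202 ....................######.......#....................
204 .....................######.....##....................
206 .....................#####.....###....................
208 .....................#####.....##.....................
210 ....................######....##......................
212 ##########################...###......................
214 ##############################........................
216 #############################.........................
218 ....................########..........................
220 ....................######............................
222 ....................######............................
224 ....................##
[... 3912 characters left out ...]
........................###########################
215 ...........................###########################
217 ...........................###########################
219 ...........................######.....................
221 ...........................######.....................
223 ...........................######.....................
225 ......................................................
227 ......................................................
229 ......................................................
231 ......................................................
233 ......................................................
235 ......................................................
```

```bash
python3 - <<'E'
from h import *
L=lambda n:{k:(float(v) if k=="k1" else v) for k,v in np.load(n+".npz").items()}
t,e=tri(L("v4"),(354.5,214.5),L("v5"),(514.8,213.5));n,e2=tri(L("v5"),(164,215.5),L("v6"),(322,215.5))
d=t-n;print(t.round(4),e.round(4),n.round(4),e2.round(4),np.linalg.norm(d),"tilt",np.arcsin(d[2]/np.linalg.norm(d)),"yaw",np.degrees(np.arctan2(-d[0],d[1])))
o=bot.get_obs();print(o["time"],o["wrist_force"],o["ee_pos"])
E
```

```text
[0.6113 0.2533 0.0943] 0.0004 [ 0.5813 -0.1845  0.0921] 0.0 0.4388512261550315 tilt 0.005097461886432466 yaw -3.909870880641128
40.4833 [-0.22990866  0.45205869  0.84457114] [ 0.53008501 -0.18035151  0.32398609]
```

Level to 0.005 rad and hanging at the right height, with the arm well clear, so I'm handing it in.

```bash
python3 -c "
from workcell import bot
print(bot.job_done())"
```

```text
the job is handed in; nothing more can be done
None
```

The lamp hangs from the hook level to about 0.005 rad (wrist-camera measurement) after one extra lift to shift the hanger about 7.5 mm, and the job was handed in at about 40.5 s; no verdict was returned.

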